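Safety trip test at the prop maker's bench

ROBOT

A 7-joint arm with a two-finger parallel gripper is mounted at the origin on the work surface. World frame = base frame: x ahead of the robot, y to its left, z up, the work surface at z = 0. Lengths are in m, angles in rad, forces in N, time in s.
With the tool pointing down it reaches from about 0.425 to 0.875 m from the base axis. Payload 9.9 kg.
Tool frame: the origin (TCP) lies at the very end of the fingers, on their centre line; the grasp point (between the pads) lies 19 mm behind it; z points along the fingers, y is the line along which they close (so a half turn about z gives the same grasp; the last joint's range is limited). The gripper opens to 85 mm and grips with 20 to 120 N. Pads are 22 mm wide; open, the fingers measure 114 mm over their backs; the gripper's body (76 mm by 85 mm) begins 54 mm behind the grasp point. The pads swing forward as they close: fully open they stand 13 mm farther back than shut.
Start: joints at [-1.232, 0.576, 0.025, 1.437, -0.015, 1.129, -0.057], TCP at [0.277, 0.616, 0.231] pointing down, gripper open.
Joint ranges: [-2.76, 2.76], [-0.34, 2.15], [-1.52, 1.57], [0.19, 2.46], [-1.09, 4.23], [0.17, 1.99], [-2.82, 2.82]. Speed limits (rad/s): [2.22, 2.22, 3.01, 3.01, 3.14, 3.14, 3.14].

INTERFACE

Orientations are given as a rotation vector (axis times angle).
In Python, from station import arm, solver, optics gives the robot as it stands. The module is installed in compiled form; this text tells all that it offers. Calls block until the motion is done:
- arm.move_ptp(position, orientation): joint-space move of the TCP to a pose.
- arm.move_linear(position, orientation=None, feed=0.15, f_stop=None): straight line of the TCP; orientation=None keeps the orientation; feed is the mean speed in m/s. With f_stop (N) it stops when the force on the tool has changed by that much, and returns True; else False.
- arm.movej(angles): joint-space move.
- arm.set_gripper(opening, newtons=None): opening from 0.0 (shut) to 1.0 (fully open); newtons is the grip in N (None keeps the last); returns when the fingers have stopped.
- arm.sleep(seconds).
- solver.ik(position, orientation): joint angles nearest the present ones, or None.
- arm.get_state(): the state.
- optics.camera(name): name is "side" or "top"; returns a dict with "image" (400x640x3 uint8, red, green, blue), "fov_y" (degrees; the focal length in pixels is half the picture's height over the tangent of half this angle, whatever the lens; pixels are square), "cx", "cy" (the principal point, pixels), "dist_coeffs" ([k1, k2, p1, p2, k3] as OpenCV has them; the pictures are not rectified), "extrinsics" (4x4, takes a point from camera to world coordinates). Camera axes: x right, y up, looking along -z (the intrinsics and any distortion apply to the point x, -y, -z); pixel columns grow to the right and rows downward; lengths in m; the calibration is good to about 2 mm. A picture is of the moment at which its call begins. There is no depth.
A pose or a line that the arm cannot do raises arm.IKError and nothing moves.
- arm.close_job(): hands the job in; it is judged then, once.
The state is a dict: "time": time; "joints": joint angles; "dq": joint speeds; "tau": joint torques, N m; "ee_pos": TCP position; "tcp_rot": TCP orientation; "ft_force": force on the tool from outside, world axes, zero at the start; "ft_torque": the same for the moment, N m; "finger_gap": opening from 0.0 (shut) to 1.0 (fully open); "grasp_force": force on a finger pad.
Only numpy, scipy, OpenCV 4.12 (cv2) and the standard library are available. Lean on these libraries where they do the work, as an engineer would, in place of code of your own. Each camera call takes 0.05 s, during which the arm holds its last target. There are 200 camera calls.

TASK

The bench's safety trip box is due for its test. First clear the lidded glass jar from in front of the lever and stand it upright, gently, on the floor of the low steel tray; then press the round test button so that the lever drops all the way down, and lift the lever back up, a little past upright, until it latches and stays upright by itself. Leave the bottle, the mug and the cast hand where they are, and do not bump the jar against the trip box or its lever.

Things in the scene. Friction and masses are not known exactly. Their poses are not given: they have to be found in the camera images.
- tripbox: Grey plastic safety trip box fixed to the bench, 110 mm (x, depth) x 200 mm (y) x 70 mm high. Origin: centre of its underside; z up; its front faces its own -x. At y = +55 mm a 40 mm wide slot in top and front, from which a steel lever (bar 20 mm wide, 12 mm thick) stands up; at y = -55 mm a round push button on the top.
- hinge (a point): The lever's hinge point, fixed in the trip box at x -35, y +55, z +60 mm of its frame; the hinge axis is the box's y. Lifting the lever takes about 1 to 2 N at its grip, and up to about 4 N over the last 0.3 rad, where it rides over the catch.
- lever (a joint): Lever angle (rad): about 0.02 = armed, upright, held by a catch. Pressing the test button frees it: it drops by itself in under 1 s towards the box's -x (front) to 1.75 = fully down (10 degrees below level, out over the bench). To latch again, lift it a little past upright (below 0, its stop is at -0.25) with the button not pressed; let go sooner, it falls again.
- lever_grip (a point): Centre of the lever's T-shaped cross grip, 120 mm from the hinge: a black cylinder 28 mm in diameter, 36 mm long, lying along the box's y (the hinge axis), with flat ends that two fingers can pinch; it turns between the fingers as the lever swings, and may lag some 15 mm behind them. 180 mm above the bench when upright, about 39 mm when fully down.
- test_button (a joint): Travel of the test button (m): 0 = up, 0.008 = fully pressed. Spring: starts to move at about 2 N, about 6 N at full travel; it releases the lever at about 0.0045. It springs back up. The button also dips for a moment as the lever is lifted over its catch.
- button_top (a point): Centre of the top face of the black round test button, 36 mm in diameter, 88 mm above the bench (18 mm above the box top); it is pressed straight down. Round it, a dark fixed collar of 50 mm diameter, 6 mm high.
- jar: Lidded glass jar, standing upright in front of the trip box, where the lever would fall on it. Glass 56 mm in diameter and 70 mm high, with a steel lid 58 mm in diameter on top, 84 mm high in all; a small pink model brain inside. About 0.3 kg. Origin: centre of its underside; z is its axis.
- tray: Loose open steel tray, outside 170 mm (x) x 140 mm (y) x 25 mm high, walls and floor 4 mm thick (inside 162 x 132 mm), about 0.7 kg. Origin: centre of its underside, z up.
- bottle: Bystander: white plastic bottle, 60 mm in diameter, 150 mm tall, upright. Origin: centre of its underside.
- mug: Bystander: white mug, 80 mm in diameter, 90 mm tall. Origin: centre of its underside.
- cast_hand: Bystander: flesh-coloured rigid resin cast of a hand, about 150 mm long and 26 mm thick, lying flat on the bench. Origin: underside of its palm.

How it is judged:
On the way, in this order (a step that is already met when the one before it is completed fails the run):
1. the jar stands upright on the floor of the tray, let go (angle between jar's own z axis and vertical below 0.1 rad and x of jar in the frame of tray between -0.06 and 0.06 m and y of jar in the frame of tray between -0.045 and 0.045 m and z of jar in the frame of tray below 0.01 m and linear speed of jar below 0.03 m/s and contact force between the fingers and jar below 0.1 N), for 0.2 s.
2. the test button is pressed (more than 3 mm) with the lever still up (below 0.12 rad) (value of joint test_button above 0.003 m and value of joint lever below 0.12 rad).
3. the lever has dropped all the way down (beyond 1.65 rad) (value of joint lever above 1.65 rad), for 0.1 s.
At the end, for the whole second after the job is handed in: The lever is latched upright (below 0.1 rad), still and unheld; the button is up (below 2 mm); the jar stands still and upright (within 0.1 rad) on the tray floor (centre within 60 mm in x and 45 mm in y of the tray centre, underside less than 10 mm above the tray underside) (angle between jar's own z axis and vertical below 0.1 rad and x of jar in the frame of tray between -0.06 and 0.06 m and y of jar in the frame of tray between -0.045 and 0.045 m and z of jar in the frame of tray below 0.01 m and linear speed of jar below 0.03 m/s and value of joint lever below 0.1 rad and velocity of joint lever below 0.05 rad/s and value of joint test_button below 0.002 m); the robot touches nothing.
It fails at once if the jar is tipped by more than 0.5 rad (angle between jar's own z axis and vertical above 0.5 rad).
It fails at once if the jar is struck or pressed by the trip box or its lever (more than 3 N) (contact force between tripbox and jar above 3 N).
It fails at once if the jar comes down on the tray at more than 0.45 m/s (dropped from over about 10 mm) (linear speed of jar above 0.45 m/s and z of jar in the frame of tray below 0.025 m and x of jar in the frame of tray between -0.06 and 0.06 m and y of jar in the frame of tray between -0.045 and 0.045 m).
It fails at once if the bottle, the mug or the cast hand is moved by more than 30 mm (distance of any of bottle, mug, cast_hand from where it was at the start of the episode above 0.03 m).
It also fails if it takes over 58 s, if anything falls off the work surface, if the arm or the gripper's body presses on something with over 40 N, if the wrist force passes 120 N, or if a joint passes its speed limit or range.

## Working session

There is one attempt and no reset: what is moved stays moved. The work goes in short steps, each a Python script; the robot and the scene stay as the last script left them, time stands still between calls to the robot, and variables do not carry over. Pictures are saved under pics/ and viewed, at most 10 in all, crops included, and the job is handed in when it is done.

```bash
mkdir -p pics
cat > h.py <<'E'
import numpy as np, cv2
from station import arm, solver, optics
def cam(n):
    c=optics.camera(n); im=c["image"]; f=im.shape[0]/2/np.tan(np.radians(c["fov_y"])/2)
    c["K"]=np.array([[f,0,c["cx"]],[0,f,c["cy"]],[0,0,1.]]); c["D"]=np.array(c["dist_coeffs"],float); c["E"]=np.array(c["extrinsics"]); return c
def ray(c,px):
    u=cv2.undistortPoints(np.array(px,float).reshape(-1,1,2),c["K"],c["D"]).reshape(-1,2)
    d=np.c_[u[:,0],-u[:,1],-np.ones(len(u))]@c["E"][:3,:3].T
    return c["E"][:3,3],d
def onz(c,px,z):
    o,d=ray(c,px); return o+d*((z-o[2])/d[:,2])[:,None]
def tri(c1,p1,c2,p2):
    o1,d1=ray(c1,[p1]);o2,d2=ray(c2,[p2]);d1=d1[0];d2=d2[0]
    s=np.linalg.lstsq(np.c_[d1,-d2],o2-o1,rcond=None)[0]
    a=o1+d1*s[0];b=o2+d2*s[1]; return (a+b)/2,np.linalg.norm(a-b)
def proj(c,P):
    P=np.atleast_2d(P); q=(P-c["E"][:3,3])@c["E"][:3,:3]; q=q*[1,-1,-1]
    return cv2.projectPoints(q,np.zeros(3),np.zeros(3),c["K"],c["D"])[0].reshape(-1,2)
E
python3 - <<'E'
from h import *
for n in("side","top"):
    c=cam(n); print(n,c["fov_y"],c["cx"],c["cy"],c["dist_coeffs"],c["E"].round(3).tolist())
    cv2.imwrite(f"pics/{n}0.png",c["image"][...,::-1]); np.save(f"pics/{n}0.npy",c,allow_pickle=True)
s=arm.get_state(); print(s["time"],s["ee_pos"],s["tcp_rot"])
E
```

```text
side 54.21882303973844 314.86114430546684 197.92998859642123 [0.01226795 0.         0.         0.         0.        ] [[0.999, 0.009, -0.048, 0.479], [-0.045, 0.528, -0.848, -0.77], [0.017, 0.849, 0.528, 0.654], [0.0, 0.0, 0.0, 1.0]]
top 57.17608498370835 320.198052032482 196.4432501870619 [-0.00195929  0.          0.          0.          0.        ] [[0.011, 0.991, -0.134, 0.427], [-1.0, 0.01, -0.01, 0.068], [-0.008, 0.134, 0.991, 0.993], [0.0, 0.0, 0.0, 1.0]]
0.1 [0.27680906 0.61517356 0.23050768] [-6.59105300e-01 -3.07143307e+00  2.37132900e-03]
```

View pics/side0.png

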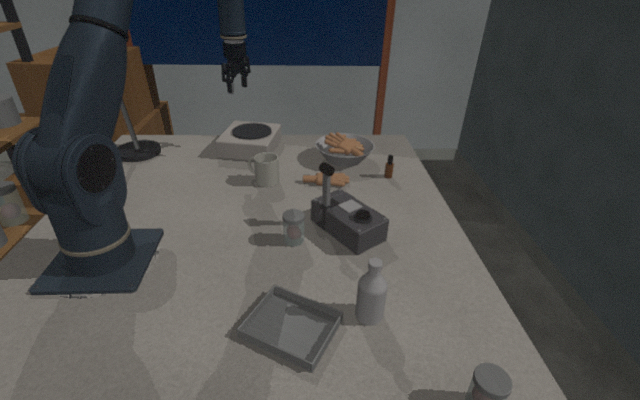

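View pics/top0.png

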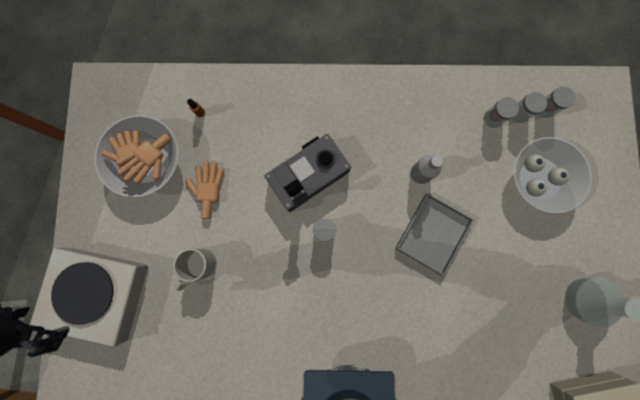

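The side view shows the jar at about (293,228), the lever grip at (327,170), the button at (362,216) and the tray around (290,327). In the top view the jar lid is at (324,230), the grip at (293,187), the button at (325,159) and the tray at (435,235). I'll enlarge both for accurate pixels.

Run:
```python
from h import *
def crop(n,x,y,w,h,s,out):
    im=np.load(f"pics/{n}0.npy",allow_pickle=True).item()["image"][y:y+h,x:x+w,::-1]
    im=cv2.resize(im,None,fx=s,fy=s,interpolation=cv2.INTER_CUBIC); im=np.clip(im*1.6,0,255).astype(np.uint8)
    for k in range(0,w,10): cv2.putText(im,str(x+k) if k%20==0 else "",(k*s,8),0,.3,(0,255,255)); cv2.line(im,(k*s,10),(k*s,14),(0,255,255))
    for k in range(0,h,10): cv2.putText(im,str(y+k) if k%20==0 else "",(0,k*s+3),0,.3,(0,255,255)); cv2.line(im,(22,k*s),(26,k*s),(0,255,255))
    cv2.imwrite(out,im)
crop("side",230,150,170,225-80,4,"pics/sc.png")
crop("top",255,125,120,130,4,"pics/tc.png")
```

```text
(no output)
```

View pics/sc.png

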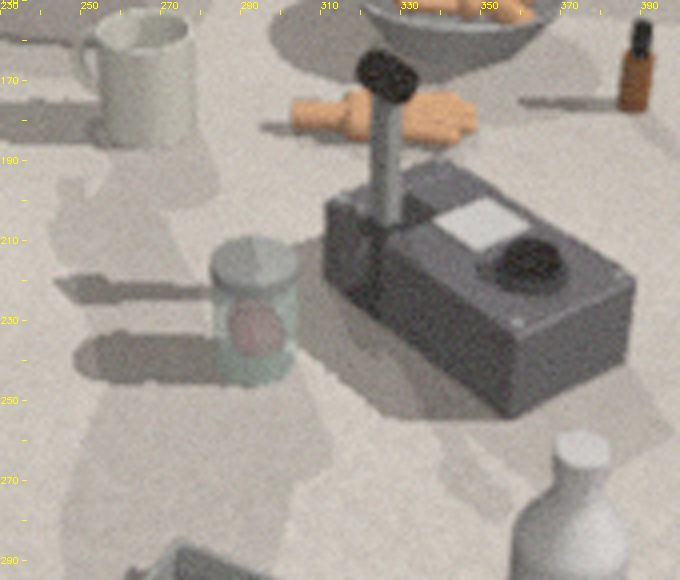

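View pics/tc.png

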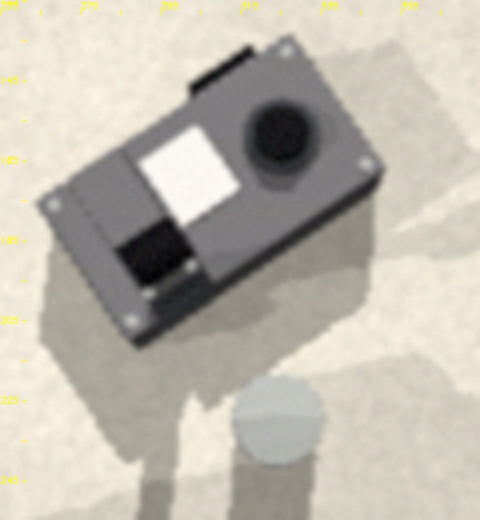

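In these crops the grip centre is at side (327,169.3) and top (293.3,188). The button is at side (363,214) and top (325.5,158), and the jar lid at side (293.6,215) and top (324.5,230). The box top corners in the top view are (265,176.3), (327.5,134.5), (350.7,167.5) and (288.8,209).

Run:
```python
from h import *
C={n:np.load(f"pics/{n}0.npy",allow_pickle=True).item() for n in("side","top")}
s,t=C["side"],C["top"]
for k,a,b in(("grip",(327,169.3),(293.3,188)),("button",(363,214),(325.5,158)),("lid",(293.6,215),(324.5,230))):
    p,e=tri(s,a,t,b); print(k,p.round(4),round(e,4), "z-plane top:",onz(t,[b],{"grip":.194,"button":.088,"lid":.084}[k]).round(4))
P=onz(t,[(265,176.3),(327.5,134.5),(350.7,167.5),(288.8,209)],.07); print(P.round(3),P.mean(0)); 
print(np.linalg.norm(P-np.roll(P,-1,0),axis=1))
y=P[0]-P[1]+P[3]-P[2]; print("yaw of +y:",np.degrees(np.arctan2(y[1],y[0]))-90)
def crop(n,x,y,w,h,s):
    im=np.load(f"pics/{n}0.npy",allow_pickle=True).item()["image"][y:y+h,x:x+w,::-1]
    im=cv2.resize(im,None,fx=s,fy=s,interpolation=cv2.INTER_CUBIC); return np.clip(im*1.6,0,255).astype(np.uint8)
a=crop("side",225,280,130,95,4);b=crop("top",390,150,97,135,4)
o=np.zeros((540,910,3),np.uint8);o[:380,:520]=a;o[:540,522:910]=b;cv2.imwrite("pics/tray.png",cv2.resize(o[:,:910],None,fx=.875,fy=.875))
```

```text
grip [0.5581 0.1368 0.1776] 0.0042 z-plane top: [[0.5534 0.1354 0.194 ]]
button [0.6504 0.0645 0.0839] 0.0035 z-plane top: [[0.6476 0.0646 0.088 ]]
lid [0.4692 0.0655 0.0827] 0.0051 z-plane top: [[0.4665 0.0654 0.084 ]]
[[ 0.603  0.219  0.07 ]
 [ 0.714  0.06   0.07 ]
 [ 0.628 -0.     0.07 ]
 [ 0.519  0.156  0.07 ]] [0.61594398 0.1086954  0.07      ]
[0.1945129  0.10570883 0.19036319 0.10451984]
yaw of +y: 34.94396837593462
```

View pics/tray.png

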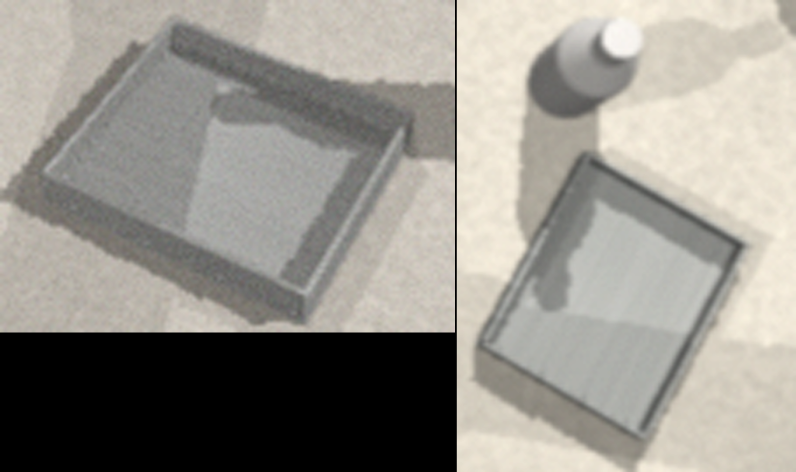

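The tray rim corners, in side/top order, are (342.1,314.9)/(427.2,193.7), (312.1,365.1)/(472.4,220), (237.9,329.4)/(443.2,275.7) and (275,286.3)/(396.6,248). The bottle cap is at top (437.5,161).

```bash
cat >> h.py <<'E'
from scipy.spatial.transform import Rotation as R
def down(deg):
    a=np.radians(deg); y=np.array([np.cos(a),np.sin(a),0]); z=np.array([0,0,-1.]); return R.from_matrix(np.c_[np.cross(y,z),y,z]).as_rotvec()
def best(p,deg):
    q0=np.array(arm.get_state()["joints"]); o=[]
    for d in(deg,deg+180):
        q=solver.ik(p,down(d))
        if q is not None: o.append((abs(np.array(q)-q0).max(),d,np.array(q)))
    return min(o,key=lambda v:v[0]) if o else None
def st(m=""):
    s=arm.get_state(); print(m,round(s["time"],2),np.round(s["ee_pos"],4),"F",np.round(s["ft_force"],1),"gap",round(s["finger_gap"],3),"gf",np.round(s["grasp_force"],1))
E
python3 - <<'E'
from h import *
C={n:np.load(f"pics/{n}0.npy",allow_pickle=True).item() for n in("side","top")}
s,t=C["side"],C["top"]
A=[(342.1,314.9),(312.1,365.1),(237.9,329.4),(275,286.3)];B=[(427.2,193.7),(472.4,220),(443.2,275.7),(396.6,248)]
T=np.array([tri(s,a,t,b)[0] for a,b in zip(A,B)]);print(T.round(4),T.mean(0))
Q=onz(t,B,.025);print(Q.round(4),Q.mean(0),np.linalg.norm(Q-np.roll(Q,-1,0),axis=1))
l=Q[0]-Q[3]+Q[1]-Q[2];print("long axis",np.degrees(np.arctan2(l[1],l[0])))
print("bottle",onz(t,[(437.5,161)],.15), "mug", onz(t,[(195,265)],.09))
# candidates
l=.5*(np.degrees(np.arctan2(l[1],l[0])))*2
for p,d in(((.468,.0655,.2),l),((.468,.0655,.032),l),((*T.mean(0)[:2],.036),l),((.648,.064,.08),125),((.459,.066,.02),125),((.575,.146,.16),125)):
    b=best(p,d);print(np.round(p,3),None if b is None else (b[1],b[2].round(2)))
E
```

```text
[[ 0.5709 -0.2092  0.0169]
 [ 0.5026 -0.326   0.0192]
 [ 0.3579 -0.243   0.021 ]
 [ 0.4269 -0.1243  0.0188]] [ 0.464555   -0.22563963  0.01896864]
[[ 0.5683 -0.2069  0.025 ]
 [ 0.4995 -0.3236  0.025 ]
 [ 0.3549 -0.2422  0.025 ]
 [ 0.4243 -0.1233  0.025 ]] [ 0.46175764 -0.22398539  0.025     ] [0.13546168 0.16600715 0.13769376 0.16643545]
long axis -29.76639072356433
bottle [[ 0.62770728 -0.197648    0.15      ]] mug [[0.37806553 0.379201   0.09      ]]
[0.468 0.066 0.2  ] (np.float64(-29.76639072356433), array([-0.64,  0.36,  0.55,  2.01, -0.25,  0.84, -0.47]))
[0.468 0.066 0.032] (np.float64(-29.76639072356433), array([-0.44,  0.61,  0.29,  2.18, -0.43,  0.4 , -0.31]))
[ 0.465 -0.226  0.036] (np.float64(-29.76639072356433), array([ 0.15,  0.64,  0.31,  2.07, -0.41,  0.49,  0.25]))
[0.648 0.064 0.08 ] (305, array([-0.49,  0.77,  0.57,  1.68, -0.52,  0.85, -0.66]))
[0.459 0.066 0.02 ] (305, array([-0.46,  0.63,  0.32,  2.21, -0.54,  0.37, -0.64]))
[0.575 0.146 0.16 ] (305, array([-0.69,  0.59,  0.58,  1.77, -0.4 ,  0.9 , -0.89]))
```

Run:
```python
from h import *
o=down(-29.8)
arm.set_gripper(1.0,30)
arm.move_ptp([.40,.20,.29],o); 
arm.move_ptp([.4675,.0655,.2],o); st("above")
print(arm.move_linear([.4675,.0655,.032],feed=.12,f_stop=8)); st("low")
arm.set_gripper(0.3,30); st("grip")
arm.move_linear([.4675,.0655,.10],feed=.12); st("lift")
for n in("side","top"): c=cam(n); np.save(f"pics/{n}1.npy",c,allow_pickle=True)
a,b=[np.load(f"pics/{n}1.npy",allow_pickle=True).item()["image"][...,::-1] for n in("side","top")]
cv2.imwrite("pics/lift.png",np.clip(1.5*np.hstack([cv2.resize(a[120:300,220:420],None,fx=2,fy=2),cv2.resize(b[120:300,220:420],None,fx=2,fy=2)]).astype(float),0,255))
```

```text
above 2.66 [0.4676 0.0663 0.1998] F [0.3 0.6 0.2] gap 1.0 gf 0.0
False
low 4.21 [0.4678 0.0656 0.0325] F [-0.9 -0.4 -0.3] gap 1.0 gf 0.0
grip 4.59 [0.4683 0.0654 0.0325] F [ 1.8 -2.   6.8] gap 0.66 gf 30.6
lift 5.31 [0.467  0.0657 0.0995] F [-0.7 -0.1 -2.4] gap 0.66 gf 32.3[ WARN:0@4.445] global loadsave.cpp:1063 imwrite_ Unsupported depth image for selected encoder is fallbacked to CV_8U.
```

View pics/lift.png

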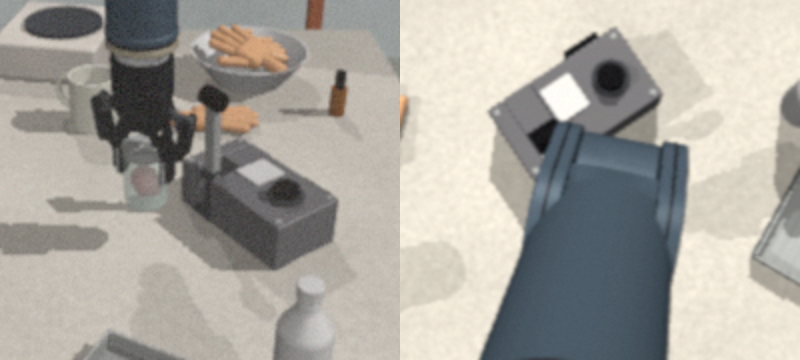

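The jar hangs upright in the fingers at side crop (145,175), clear of the lever. Next I place it in the tray.

Run:
```python
from h import *
x,y=.463,-.225
arm.move_linear([x,y,.11],feed=.15); st("over")
arm.move_linear([x,y,.046],feed=.10); st()
print(arm.move_linear([x,y,.030],feed=.025,f_stop=4)); st("down")
arm.set_gripper(1.0); st("open")
arm.move_linear([x,y,.22],feed=.15)
arm.move_ptp([.40,-.05,.30],down(-55)); st("clear")
for n in("side","top"): c=cam(n); np.save(f"pics/{n}2.npy",c,allow_pickle=True)
a,b=[np.load(f"pics/{n}2.npy",allow_pickle=True).item()["image"][...,::-1] for n in("side","top")]
cv2.imwrite("pics/place.png",np.clip(1.5*np.hstack([cv2.resize(a[200:380,220:420],None,fx=2,fy=2),cv2.resize(b[120:300,320:520],None,fx=2,fy=2)]).astype(float),0,255).astype(np.uint8))
```

```text
over 7.5 [ 0.4631 -0.2242  0.1099] F [-0.3  0.5 -2.9] gap 0.659 gf 32.3
 8.29 [ 0.4632 -0.2252  0.0463] F [ 0.7  0.  -1.9] gap 0.666 gf 32.3
True
down 8.75 [ 0.4638 -0.2253  0.0361] F [ 2.  -1.2  0.1] gap 0.658 gf 31.2
open 9.16 [ 0.4627 -0.2247  0.036 ] F [1.2 0.3 0.1] gap 1.002 gf 0.0
clear 11.43 [ 0.4002 -0.0503  0.2997] F [ 0.2 -0.2 -0.1] gap 0.997 gf 0.0
```

View pics/place.png

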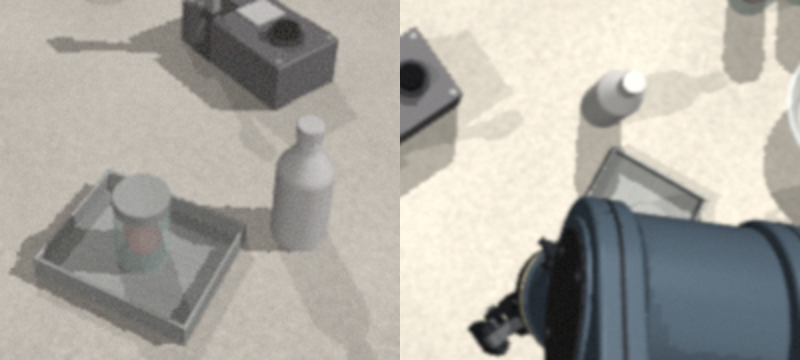

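The jar stands upright near the tray centre, with its base at about (141,262) in the side crop. Next I press the button.

Run:
```python
from h import *
x,y=.648,.064
arm.set_gripper(0.0)
arm.move_ptp([x,y,.17],down(-55)); st("above")
arm.move_linear([x,y,.096],feed=.12)
print(arm.move_linear([x,y,.080],feed=.03,f_stop=5.5)); st("press")
arm.move_linear([x,y,.17],feed=.15)
arm.set_gripper(.8)
arm.move_linear([.62,-.06,.30],feed=.25); arm.sleep(.3); st()
for n in("side","top"): c=cam(n); np.save(f"pics/{n}3.npy",c,allow_pickle=True)
a,b=[np.load(f"pics/{n}3.npy",allow_pickle=True).item()["image"][...,::-1] for n in("side","top")]
cv2.imwrite("pics/drop.png",np.clip(1.5*np.hstack([cv2.resize(a[150:270,260:390],None,fx=3,fy=3),cv2.resize(b[130:250,255:385],None,fx=3,fy=3)]).astype(float),0,255).astype(np.uint8))
```

```text
above 13.45 [0.6477 0.0629 0.171 ] F [0.8 0.  0.8] gap 0.002 gf 0.0
True
press 14.78 [0.6486 0.064  0.0802] F [-1.1 -0.5  5.7] gap 0.003 gf 2.8
 17.36 [ 0.62   -0.0591  0.2992] F [-0.2 -0.3  0.3] gap 0.799 gf 0.0
```

View pics/drop.png

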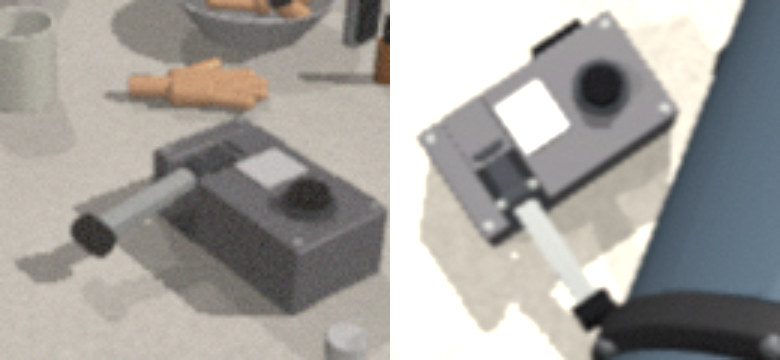

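The lever is fully down. Its grip is at side (291.7,227.3) and top (323,233).

Run:
```python
from h import *
C={n:np.load(f"pics/{n}3.npy",allow_pickle=True).item() for n in("side","top")}
p,e=tri(C["side"],(291.7,227.3),C["top"],(323,233)); print(p.round(4),e, onz(C["top"],[(323,233)],.045), onz(C["side"],[(291.7,227.3)],.04))
a=np.radians(35.);X=np.array([np.cos(a),np.sin(a),0]);Z=np.array([0,0,1.]);H=np.array([.5562,.1335,.06])
P=lambda th,r=.12:H+r*(-np.sin(th)*X+np.cos(th)*Z)-.019*Z
print("expected TCP",P(1.75))
o=down(-55)
for th in np.linspace(1.75,-.25,9): assert solver.ik(P(th),o) is not None,th
```

```text
[0.4634 0.0692 0.0408] 0.005575133220479071 [[0.46050286 0.06905082 0.045     ]] [[0.46620041 0.07056757 0.04      ]]
expected TCP [0.45947591 0.06577306 0.01961047]
```

Run:
```python
from h import *
a=np.radians(35.);X=np.array([np.cos(a),np.sin(a),0]);Z=np.array([0,0,1.]);H=np.array([.5562,.1335,.06])+.002*X
P=lambda th,r=.12:H+r*(-np.sin(th)*X+np.cos(th)*Z)-.019*Z
o=down(-55); p=P(1.75)
arm.move_ptp([p[0],p[1],.18],o)
print(arm.move_linear(p,feed=.12,f_stop=6)); st("at")
arm.set_gripper(.2,30); st("pinch")
if .35<arm.get_state()["finger_gap"]<.5:
    for th in np.linspace(1.75,-.2,13)[1:]:
        arm.move_linear(P(th),o,feed=.10)
        if th<.5 or th>1.5: st(f"{th:.2f}")
    for n in("side","top"): c=cam(n); np.save(f"pics/{n}4.npy",c,allow_pickle=True)
    a,b=[np.load(f"pics/{n}4.npy",allow_pickle=True).item()["image"][...,::-1] for n in("side","top")]
    cv2.imwrite("pics/up.png",np.clip(1.5*cv2.resize(a[110:270,260:400],None,fx=3,fy=3).astype(float),0,255).astype(np.uint8))
```

```text
False
at 19.88 [0.4614 0.0669 0.02  ] F [ 0.3  0.3 -0.2] gap 0.8 gf 0.0
pinch 20.26 [0.4614 0.067  0.02  ] F [-1.6  0.4  6.4] gap 0.418 gf 33.0
1.59 20.6 [0.4599 0.066  0.0392] F [0.3 0.4 2.5] gap 0.419 gf 31.4
0.45 22.99 [0.5154 0.1047 0.1492] F [-3.1 -3.1  7.2] gap 0.413 gf 31.4
0.29 23.33 [0.5305 0.1152 0.1562] F [-1.5 -2.5  5.9] gap 0.416 gf 31.2
0.12 23.68 [0.5455 0.1257 0.1599] F [-3.6 -4.9  6.1] gap 0.416 gf 31.0
-0.04 24.02 [0.5623 0.1374 0.1609] F [ 0.7 -2.3  3.5] gap 0.417 gf 30.4
-0.20 24.36 [0.5782 0.1484 0.1588] F [ 0.8 -2.8  5.4] gap 0.419 gf 31.3
```

```bash
ls -la pics/up.png
```

```text
-rw-r--r-- 1 agent agent 249880 Nov 30 04:43 pics/up.png
```

View pics/up.png

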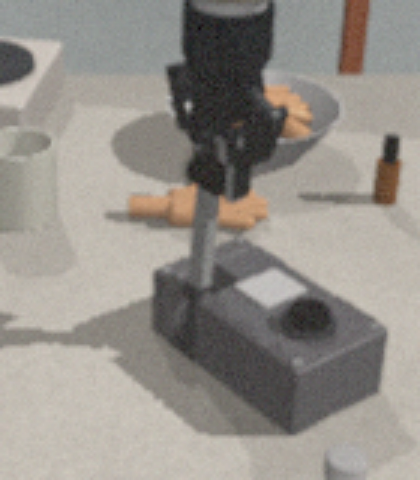

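The lever leans slightly past upright, with the grip at (208,170) and the hinge at (203,285) in the crop. I'll nudge it a little further, release it and check.

Run:
```python
from h import *
a=np.radians(35.);X=np.array([np.cos(a),np.sin(a),0]);Z=np.array([0,0,1.]);H=np.array([.5562,.1335,.06])+.002*X
P=lambda th,r=.12:H+r*(-np.sin(th)*X+np.cos(th)*Z)-.019*Z
o=down(-55)
arm.move_linear(P(-.26),o,feed=.05,f_stop=12); st("past")
arm.move_linear(P(-.10),o,feed=.05); st("back")
arm.set_gripper(.85); st("open")
e=np.array(arm.get_state()["ee_pos"])
arm.move_linear(e+[0,0,.12],o,feed=.12)
arm.move_ptp([.40,-.12,.33],o); arm.sleep(.3); st("clear")
for n in("side","top"): c=cam(n); np.save(f"pics/{n}5.npy",c,allow_pickle=True)
a,b=[np.load(f"pics/{n}5.npy",allow_pickle=True).item()["image"][...,::-1] for n in("side","top")]
cv2.imwrite("pics/end.png",np.clip(1.5*np.hstack([cv2.resize(a[150:380,210:400],None,fx=2,fy=2),cv2.resize(b[130:360,255:445],None,fx=2,fy=2)]).astype(float),0,255).astype(np.uint8))
```

```text
past 24.75 [0.5836 0.1522 0.1573] F [-0.2 -2.3  7.5] gap 0.418 gf 31.9
back 25.28 [0.5675 0.1411 0.1601] F [ 4.2 -3.3 -3.5] gap 0.412 gf 31.4
open 25.73 [0.5674 0.1417 0.1604] F [ 0.4 -0.1  0.3] gap 0.852 gf 0.0
clear 28.38 [ 0.4004 -0.1195  0.3298] F [ 0.9 -0.2  0.1] gap 0.846 gf 0.0
```

View pics/end.png

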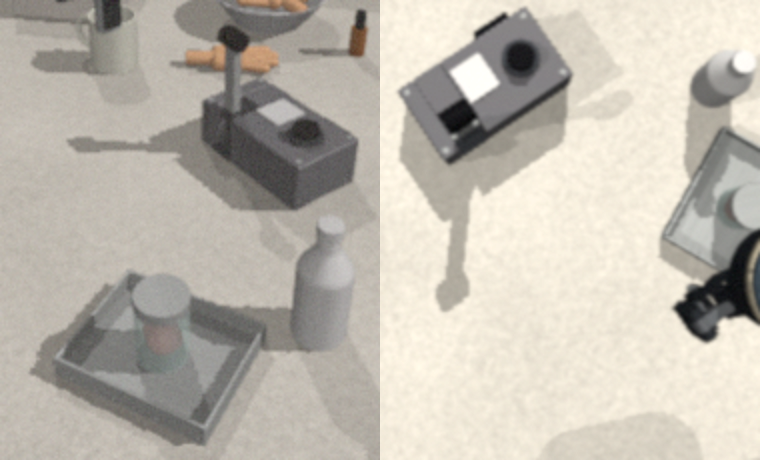

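The lever stands upright by itself, with its grip back at side (327,169) as at the start. The button is up, the jar is upright in the tray and the robot is clear.

```bash
python3 -c "
from h import *
print(arm.close_job())"
```

```text
the job is handed in; nothing more can be done
None
```

I handed the job in at about 28 s on the robot's clock: the jar stands upright in the tray, the button press dropped the lever all the way, and the lever is latched upright again, but the hand-in returned no verdict.

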